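# Put the jewellery box back together by the bed

## Task

Put the stacking jewellery box back together on its felt-topped plinth, one piece at a time from the bottom up: first the deep undivided tray, then the two-compartment tray, then the six-compartment tray, and last the lid with its handle upwards. Line each piece up with the one beneath so that the sides are close to flush and it lies flat, let go of it before fetching the next, and leave the clock, plant, tumbler and dish where they stand.

Things in the scene. Friction and masses are not known exactly. Their poses are not given: they have to be found in the camera images.
- plinth: flat brown wooden slab with a grey felt top, no walls and no handle, 126 mm long (y) x 76 mm wide (x) x 14 mm high, fixed to the table: the foot of the jewellery box. Origin at the centre of its underside, on the table; the top is 14 mm above it. y axis along its long side, x along the short side, z up; a half turn makes no difference.
- tray_deep: brown wooden open tray lined with grey felt, 112 mm long (y) x 62 mm wide (x) x 46 mm high, walls and floor 5 mm thick, flat underside, undivided (one compartment), the deepest. 0.14 to 0.37 kg. Origin at the centre of its underside. y axis along its long side, x along the short side, z up; a half turn makes no difference.
- tray_two: brown wooden open tray lined with grey felt, 112 mm long (y) x 62 mm wide (x) x 34 mm high, walls and floor 5 mm thick, flat underside, with one cross wall at mid-length that makes two compartments, as high as the sides. 0.14 to 0.37 kg. Origin at the centre of its underside. y axis along its long side, x along the short side, z up; a half turn makes no difference.
- tray_six: brown wooden open tray lined with grey felt, 112 mm long (y) x 62 mm wide (x) x 26 mm high, walls and floor 5 mm thick, flat underside, with one lengthwise and two cross walls that make six compartments, as high as the sides. 0.14 to 0.37 kg. Origin at the centre of its underside. y axis along its long side, x along the short side, z up; a half turn makes no difference.
- lid: flat brown wooden lid, a plate 112 mm long (y) x 62 mm wide (x) x 10 mm thick, flat underneath, with an upright handle bar on the middle of its top: 44 mm long (along y), 14 mm thick (along x), 20 mm high, so its top is 30 mm above the underside. 0.11 to 0.23 kg. Origin at the centre of its underside. y axis along its long side, x along the short side, z up; a half turn makes no difference.
- clock: white alarm clock, 85 mm wide (y) x 45 mm deep (x) x 90 mm high. Bystander, to be left where it stands. Loose. Origin at the centre of its underside.
- plant: small spiky green plant in a round black pot 84 mm across and 75 mm high, leaves up to about 165 mm high and 120 mm across. Bystander, to be left where it stands. Loose. Origin at the centre of its underside.
- tumbler: clear glass tumbler, 72 mm across the rim, 120 mm high. Bystander, to be left where it stands. Loose. Origin at the centre of its underside.
- dish: round shallow amber glass dish, 110 mm across, 22 mm high. Bystander, to be left where it stands. Loose. Origin at the centre of its underside.
Not all that is in view belongs to the job. Leave any blue look-alike of the tray_deep alone.

How it is judged:
On the way, in this order (a step that is already met when the one before it is completed fails the run):
1. the deep tray sits on the plinth, lined up and let go (horizontal distance between tray_deep and plinth below 0.01 m and z of tray_deep in the frame of plinth between 0.01 and 0.018 m and angle between the y axis of tray_deep and the y axis of plinth, either way round below 0.15 rad and angle between tray_deep's own z axis and vertical below 0.08 rad and contact force between the fingers and tray_deep below 0.2 N), for 0.2 s.
2. the two-compartment tray sits on the deep tray, lined up and let go (horizontal distance between tray_two and tray_deep below 0.01 m and z of tray_two in the frame of tray_deep between 0.042 and 0.05 m and angle between the y axis of tray_two and the y axis of tray_deep, either way round below 0.15 rad and angle between tray_two's own z axis and vertical below 0.08 rad and contact force between the fingers and tray_two below 0.2 N), for 0.2 s.
3. the six-compartment tray sits on the two-compartment tray, lined up and let go (horizontal distance between tray_six and tray_two below 0.01 m and z of tray_six in the frame of tray_two between 0.03 and 0.038 m and angle between the y axis of tray_six and the y axis of tray_two, either way round below 0.15 rad and angle between tray_six's own z axis and vertical below 0.08 rad and contact force between the fingers and tray_six below 0.2 N), for 0.2 s.
4. the lid sits on the six-compartment tray, lined up and let go (horizontal distance between lid and tray_six below 0.01 m and z of lid in the frame of tray_six between 0.022 and 0.03 m and angle between the y axis of lid and the y axis of tray_six, either way round below 0.15 rad and angle between lid's own z axis and vertical below 0.08 rad and contact force between the fingers and lid below 0.2 N), for 0.2 s.
At the end, for the whole second after the job is handed in: From the bottom up: plinth, deep tray, two-compartment tray, six-compartment tray, lid. Each lies flat and upright (within 0.08 rad) on the one beneath (height within 4 mm), centred on it within 10 mm and with long sides parallel within 0.15 rad, all at rest (below 0.02 m/s and 0.1 rad/s) (horizontal distance between tray_deep and plinth below 0.01 m and z of tray_deep in the frame of plinth between 0.01 and 0.018 m and angle between the y axis of tray_deep and the y axis of plinth, either way round below 0.15 rad and angle between each of tray_deep, tray_two, tray_six, lid's own z axis and vertical below 0.08 rad and linear speed of each of tray_deep, tray_two, tray_six, lid below 0.02 m/s and angular speed of each of tray_deep, tray_two, tray_six, lid below 0.1 rad/s and horizontal distance between tray_two and tray_deep below 0.01 m and z of tray_two in the frame of tray_deep between 0.042 and 0.05 m and angle between the y axis of tray_two and the y axis of tray_deep, either way round below 0.15 rad and horizontal distance between tray_six and tray_two below 0.01 m and z of tray_six in the frame of tray_two between 0.03 and 0.038 m and angle between the y axis of tray_six and the y axis of tray_two, either way round below 0.15 rad and horizontal distance between lid and tray_six below 0.01 m and z of lid in the frame of tray_six between 0.022 and 0.03 m and angle between the y axis of lid and the y axis of tray_six, either way round below 0.15 rad); the robot touches nothing.
It fails at once if the clock is moved by more than 30 mm (distance of clock from where it was at the start of the episode above 0.03 m).
It fails at once if the plant is moved by more than 30 mm (distance of plant from where it was at the start of the episode above 0.03 m).
It fails at once if the tumbler is moved by more than 30 mm (distance of tumbler from where it was at the start of the episode above 0.03 m).
It fails at once if the dish is moved by more than 30 mm (distance of dish from where it was at the start of the episode above 0.03 m).
It also fails if it takes over 128 s, if anything falls off the work surface, if the arm or the gripper's body presses on something with over 40 N, if the wrist force passes 120 N, or if a joint passes its speed limit or range.

## Robot

A 6-joint arm with a two-finger parallel gripper is mounted at the origin on the work surface. World frame = base frame: x ahead of the robot, y to its left, z up, the work surface at z = 0. Lengths are in m, angles in rad, forces in N, time in s.
With the tool pointing down it reaches from about 0.3 to 0.825 m from the base axis. Payload 5.4 kg.
Tool frame: the origin (TCP) lies at the very end of the fingers, on their centre line; the grasp point (between the pads) lies 19 mm behind it; z points along the fingers, x is the direction in which the jaws open and shut, and the axes are right-handed (so a half turn about z gives the same grasp; the last joint's range is limited). The gripper opens to 92 mm and grips with 3 to 60 N. Pads are 20 mm wide; open, the fingers measure 128 mm over their backs; the gripper's body (75 mm by 189 mm) begins 69 mm behind the grasp point.
Start: joints at [1.106, 0.158, 1.597, -0, 1.386, -0.21], TCP at [0.145, 0.556, 0.215] pointing down, gripper open.
Joint ranges: [-2.91, 2.91], [-0.94, 2.29], [0.18, 2.7], [-1.29, 4.43], [0.17, 2.64], [-3, 3]. Speed limits (rad/s): [2.57, 2.57, 3.14, 3.14, 3.14, 3.14].

## Interface

Orientations are given as a rotation vector (axis times angle).
In Python, from workcell import bot gives the robot as it stands. Calls block until the motion is done:
- bot.goto(position, orientation): joint-space move of the TCP to a pose.
- bot.line_to(position, rot=None, max_speed=0.15): straight line of the TCP; rot=None keeps the orientation; max_speed is the mean speed in m/s.
- bot.set_joints(angles): joint-space move.
- bot.set_gripper(opening, newtons=None): opening from 0.0 (shut) to 1.0 (fully open); newtons is the grip in N (None keeps the last); returns when the fingers have stopped.
- bot.hold(seconds).
- bot.inverse_kinematics(position, orientation): joint angles nearest the present ones, or None.
- bot.read_camera(name): name is "scene" or "top" or "wrist"; returns a dict with "pixels" (480x640x3 uint8, blue, green, red), "fx", "fy", "cx", "cy" (pixels), "R" (3x3) and "t" (3): a world point X has camera coordinates R X + t. Camera axes: x right, y down, z forward; pixel columns grow to the right and rows downward; lengths in m; the calibration is good to about 2 mm. The wrist camera is an equidistant fisheye: a pixel r from the principal point sees the ray r / f radians off the axis. A picture is of the moment at which its call begins. There is no depth.
A pose or a line that the arm cannot do raises bot.MotionError and nothing moves.
- bot.job_done(): hands the job in, once; it reports no verdict.
Readings, each from a call of its own:
- bot.current_clock(): time.
- bot.current_joints(): joint angles.
- bot.current_joint_vel(): joint speeds.
- bot.current_effort(): joint torques, N m.
- bot.current_ee_pos(): TCP position.
- bot.current_tool_rot(): TCP orientation.
- bot.current_contact_force(): force on the tool from outside, world axes, zero at the start.
- bot.current_ft_torque(): the same for the moment, N m.
- bot.current_opening(): opening from 0.0 (shut) to 1.0 (fully open).
Only numpy, scipy, OpenCV 4.12 (cv2) and the standard library are available. Lean on these libraries where they do the work, as an engineer would, in place of code of your own. Each camera call takes 0.05 s, during which the arm holds its last target. There are 200 camera calls.

## Working session

There is one attempt and no reset: what is moved stays moved. The work goes in short steps, each a Python script; the robot and the scene stay as the last script left them, time stands still between calls to the robot, and variables do not carry over. Pictures are saved under pics/ and viewed, about 12 in all and at most 16, crops included, and the job is handed in when it is done.

```bash
ls; mkdir -p pics
python3 - <<'E'
from workcell import bot
import cv2,numpy as np
for n in ("scene","top"):
    c=bot.read_camera(n); cv2.imwrite(f"pics/{n}0.png",c["pixels"])
    print(n,c["fx"],c["cx"],c["cy"],np.round(c["R"],3).tolist(),np.round(c["t"],3).tolist(), "pos",(-np.array(c["R"]).T@np.array(c["t"])).round(3))
print(bot.current_clock(),bot.current_tool_rot(),bot.current_opening())
E
```

```text
pics
scene 444.55847267271645 314.87800456394496 246.75407014369785 [[-0.567, 0.824, -0.003], [0.595, 0.407, -0.693], [-0.57, -0.395, -0.721]] [0.31, -0.258, 1.249] pos [1.041 0.343 0.723]
top 563.7090703377703 327.5922052322258 227.2307733354274 [[-0.001, -1.0, 0.0], [-0.991, 0.001, -0.136], [0.136, -0.0, -0.991]] [-0.025, 0.518, 1.362] pos [ 0.327 -0.025  1.42 ]
0.1 [ 2.48503806e+00  1.92078992e+00 -2.39079813e-03] 0.9986795539921548
```

View pics/top0.png

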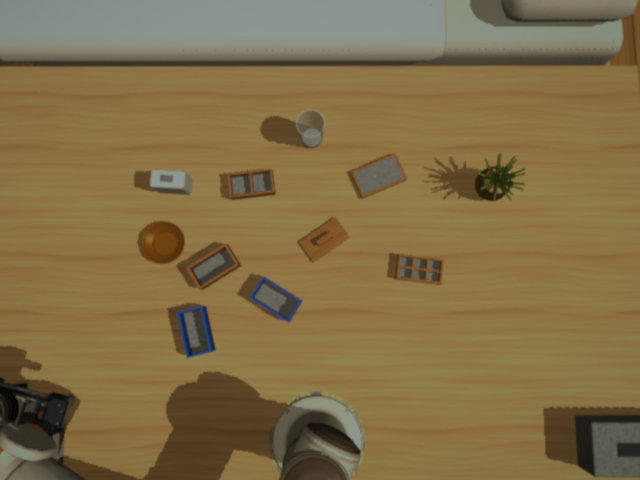

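View pics/scene0.png

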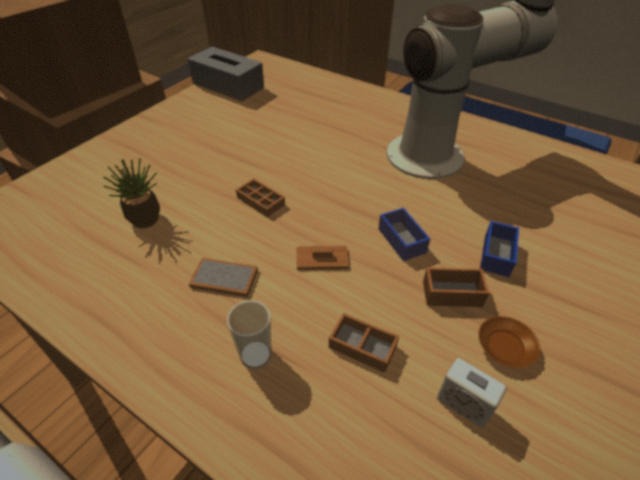

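The top view shows these pieces:
- Plinth at about (378,175): flat felt with no walls.
- Brown deep tray at (213,266).
- Two-compartment tray at (251,184), six-compartment tray at (419,269), and lid at (323,240).

The deep tray could be confused with the blue trays at (275,299) and (196,331). The plinth could pass for an undivided tray, but it has no walls. I choose the brown tray at (213,266).

```bash
cat > h.py <<'E'
from workcell import bot
import cv2,numpy as np
from scipy.spatial.transform import Rotation as Ro
def rays(c,uv):
    uv=np.atleast_2d(uv).astype(float); p=(uv-[c["cx"],c["cy"]])/[c["fx"],c["fy"]]
    if c.get("fish"):
        r=np.linalg.norm(p,axis=1,keepdims=True)+1e-12
        d=np.hstack([p/r*np.sin(r),np.cos(r)])
    else: d=np.hstack([p,np.ones((len(p),1))])
    return d@np.array(c["R"])
def onplane(c,uv,z):
    d=rays(c,uv); o=-np.array(c["R"]).T@np.array(c["t"])
    return (o+d*((z-o[2])/d[:,2:]))[:,:2]
def rect(pts):
    """centre, long-axis yaw, (long, short) of the min-area rectangle of metric points"""
    (c,s,a)=cv2.minAreaRect((np.asarray(pts)*1000).astype(np.float32))
    if s[0]<s[1]: a+=90; s=s[::-1]
    return np.array(c)/1000,np.radians((a+90)%180-90),np.array(s)
def down(yaw):
    """tool down, jaw axis perpendicular to long axis 'yaw', nearest to easy wrist"""
    return lambda k: (Ro.from_euler('z',yaw+np.pi/2+k*np.pi)*Ro.from_euler('x',np.pi)).as_rotvec()
H=dict(plinth=.014,deep=.046,two=.034,six=.026,lid=.010)
E
python3 - <<'E'
from h import *
c=bot.read_camera("top"); im=c["pixels"]
lab=cv2.cvtColor(im,cv2.COLOR_BGR2LAB).astype(int)
px=dict(plinth=(378,175),deep=(213,266),two=(251,184),six=(419,269),lid=(323,240))
tiles=[]
for n,(u,v) in px.items():
    w=38; roi=im[v-w:v+w,u-w:u+w]; L=lab[v-w:v+w,u-w:u+w]
    bg=np.median(L.reshape(-1,3),0)
    hsv=cv2.cvtColor(roi,cv2.COLOR_BGR2HSV).astype(int)
    chroma=np.abs(L[...,1:]-bg[1:]).sum(2)
    m=(chroma>9).astype(np.uint8)
    m=cv2.morphologyEx(m,cv2.MORPH_CLOSE,np.ones((5,5)))
    m=cv2.morphologyEx(m,cv2.MORPH_OPEN,np.ones((3,3)))
    cs,_=cv2.findContours(m,0,2); k=max(cs,key=cv2.contourArea)
    P=onplane(c,k[:,0,:]+[u-w,v-w],H[n])
    print(n,bg,*[np.round(x,3) for x in rect(P)])
    a=cv2.resize(roi,None,fx=4,fy=4); b=a.copy(); cv2.drawContours(b,[k*4+2],-1,(0,255,0),1)
    tiles.append(b)
tiles.append(tiles[0]*0)
cv2.imwrite("pics/tiles.png",cv2.resize(np.vstack([np.hstack(tiles[:3]),np.hstack(tiles[3:])]),None,fx=.85,fy=.85))
E
```

```text
plinth [129. 131. 159.] [ 0.655 -0.149] -1.162 [131.315  77.433]
deep [127. 133. 159.] [0.423 0.265] -1.007 [131.645  83.398]
two [130. 132. 159.] [0.627 0.177] -1.459 [128.397  64.832]
six [131. 132. 159.] [ 0.417 -0.242] 1.459 [132.372  58.239]
lid [129. 133. 159.] [ 0.49  -0.014] -0.979 [111.852  58.915]
```

View pics/tiles.png

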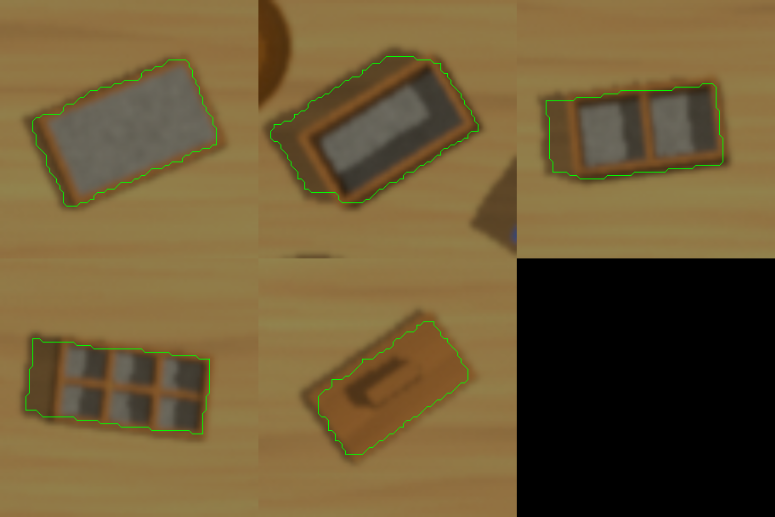

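The close crops confirm all five pieces, but shadows on the left of the trays (+y) leak into the outlines. I'll mask by the wood's hue instead.

```bash
cat >> h.py <<'E'
def wood(im,u,v,w,dh=2.5,show=None):
    """hull of wood-coloured pixels (redder hue than the table) around (u,v)"""
    u0,v0=max(u-w,0),max(v-w,0); roi=im[v0:v+w,u0:u+w]
    up=cv2.resize(roi,None,fx=3,fy=3,interpolation=cv2.INTER_CUBIC)
    hsv=cv2.cvtColor((up/255.).astype(np.float32),cv2.COLOR_BGR2HSV)
    h=hsv[...,0]; bg=np.median(h[hsv[...,1]>.2])
    m=((h<bg-dh)&(hsv[...,1]>.42)&(hsv[...,2]>.2)).astype(np.uint8)
    m=cv2.morphologyEx(m,cv2.MORPH_CLOSE,np.ones((7,7)))
    m=cv2.morphologyEx(m,cv2.MORPH_OPEN,np.ones((5,5)))
    n,lab,st,_=cv2.connectedComponentsWithStats(m)
    i=1+np.argmax(st[1:,4]); m=(lab==i).astype(np.uint8)
    k=cv2.convexHull(max(cv2.findContours(m,0,1)[0],key=cv2.contourArea))[:,0,:]
    b=up.copy(); cv2.polylines(b,[k.reshape(-1,1,2)],True,(0,255,0),1)
    return (k+.5)/3-.5+[u0,v0],b,bg
E
python3 - <<'E'
from h import *
c=bot.read_camera("top"); im=c["pixels"]
px=dict(plinth=(378,175),deep=(213,266),two=(251,184),six=(419,269),lid=(323,240))
tiles=[]
for n,(u,v) in px.items():
    k,b,bg=wood(im,u,v,34,6)
    print(n,bg,*[np.round(x,3) for x in rect(onplane(c,k,H[n]))]); tiles.append(b)
tiles.append(tiles[0]*0)
cv2.imwrite("pics/tiles2.png",np.vstack([np.hstack(tiles[:3]),np.hstack(tiles[3:])]))
E
```

```text
plinth 38.1818 [ 0.655 -0.153] -1.173 [126.047  76.932]
deep 37.21517 [0.421 0.255] -1.016 [116.117  67.59 ]
two 38.684193 [0.63  0.168] -1.445 [115.555  66.211]
six 38.684193 [ 0.416 -0.251] 1.459 [115.427  62.686]
lid 36.923058 [ 0.491 -0.015] -0.95 [109.854  61.526]
```

View pics/tiles2.png

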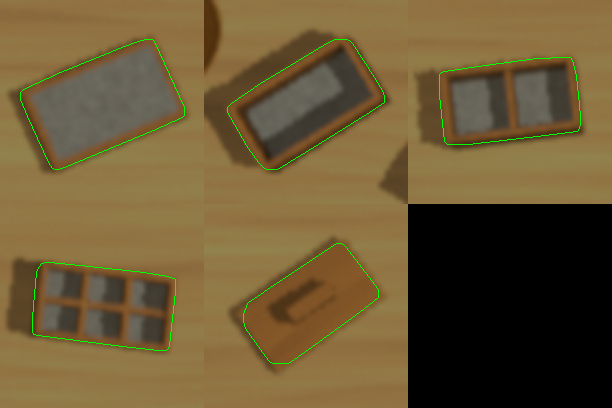

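Sizes now match to within about 4 mm (5 mm across the deep tray's width). Next I'll check reach for every piece, then go above the deep tray and look with the wrist camera.

```bash
cat >> h.py <<'E'
EST=dict(plinth=(.655,-.153,-1.173),deep=(.421,.255,-1.016),two=(.630,.168,-1.445),six=(.416,-.251,1.459),lid=(.491,-.015,-.950))
def ik(p,yaw):
    """best of both half turns: least wrist-joint offset"""
    best=None
    for k in (0,1):
        r=down(yaw)(k); q=bot.inverse_kinematics(list(p),list(r))
        if q is not None and (best is None or abs(q[5])<abs(best[1][5])): best=(r,q)
    return best
def wlook(name):
    c=bot.read_camera("wrist"); c["fish"]=True
    cv2.imwrite(f"pics/{name}.png",c["pixels"]); return c
def project(c,p):
    X=np.array(c["R"])@np.array(p)+np.array(c["t"]); r=np.hypot(X[0],X[1]); th=np.arctan2(r,X[2])
    return np.array([c["cx"],c["cy"]])+c["fx"]*th*X[:2]/r
E
python3 - <<'E'
from h import *
for n,(x,y,a) in EST.items():
    for z in (.01,.25):
        b=ik((x,y,z),a); print(n,z,None if b is None else np.round(b[1],2))
x,y,a=EST["deep"]; r,q=ik((x,y,.2),a)
bot.goto([x,y,.2],list(r)); c=wlook("w_deep")
print(c["fx"],c["cx"],c["cy"],(-np.array(c["R"]).T@c["t"]).round(3),project(c,(x,y,.046)),bot.current_clock(),bot.current_ee_pos())
E
```

```text
plinth 0.01 [-0.41  0.62  1.43 -0.    1.09 -0.81]
plinth 0.25 [-0.41  0.39  1.25 -0.    1.5  -0.81]
deep 0.01 [ 0.3   0.22  1.98  0.    0.95 -0.26]
deep 0.25 [ 0.3  -0.08  1.78  0.    1.45 -0.26]
two 0.01 [ 0.08  0.57  1.5  -0.    1.07 -0.05]
two 0.25 [ 0.08  0.34  1.32 -0.    1.49 -0.05]
six 0.01 [-0.79  0.21  1.99 -0.    0.94 -0.68]
six 0.25 [-0.79 -0.1   1.79 -0.    1.45 -0.68]
lid 0.01 [-0.28  0.22  1.98 -0.    0.95 -0.9 ]
lid 0.25 [-0.28 -0.09  1.78 -0.    1.45 -0.9 ]
371.64829954431775 316.4385943693361 245.38235889224111 [0.384 0.313 0.371] [317.14677839 230.16464749] 1.7667 [0.42064685 0.25583522 0.20005893]
```

View pics/w_deep.png

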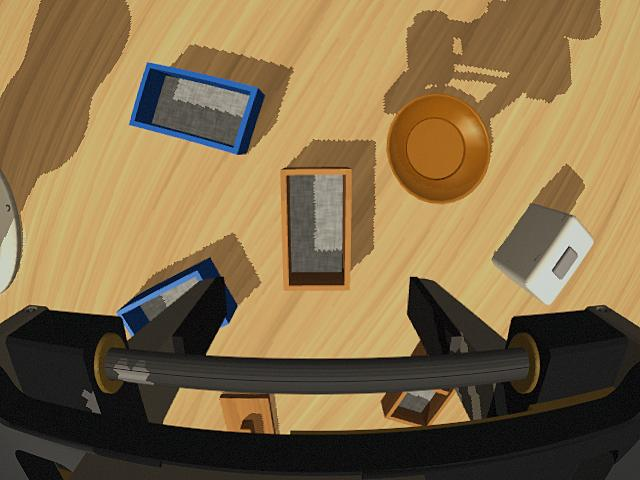

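The wrist view shows the deep tray at columns 281–352, rows 168–290. Its centre is about (316,229) against a predicted (317,230), so the top estimate is within about 1 mm. The blue trays are clear of the fingers. I'll refine numerically, check the plinth the same way, then pick.

```bash
cat >> h.py <<'E'
SZ=dict(plinth=(126,76))
def refine(n,est,z=.2,zt=None,tag="",w=85):
    x,y,a=est; r,_=ik((x,y,z),a); bot.goto([x,y,z],list(r)); return measure(n,est,zt,tag,w)
def measure(n,est,zt=None,tag="",w=85):
    x,y,a=est; zt=H[n] if zt is None else zt
    c=wlook("w_"+n+tag); u,v=project(c,(x,y,zt)).astype(int)
    k,b,bg=wood(c["pixels"],u,v,w,6); cv2.imwrite(f"pics/wm_{n}{tag}.png",b)
    ce,yaw,s=rect(onplane(c,k,zt)); ref=np.array(SZ.get(n,(112,62)))
    d=(yaw-a+np.pi/2)%np.pi-np.pi/2
    print(n,"wrist",ce.round(4),"yaw",round(a+d,3),"size",s.round(1),"est",np.round(est,3))
    ok=np.all(np.abs(s-ref)<5) and abs(d)<.15 and np.hypot(*(ce-[x,y]))<.015
    if not ok: print("  REJECTED, keep est")
    return (ce[0],ce[1],a+d) if ok else est
def pick(n,p,tip,op=1.,N=25):
    x,y,a=p; r,_=ik((x,y,.2),a)
    bot.set_gripper(op); bot.goto([x,y,.2],list(r))
    bot.line_to([x,y,tip+.05],max_speed=.2); bot.line_to([x,y,tip],max_speed=.08)
    bot.set_gripper(0.,N); print(n,"opening",round(bot.current_opening(),3))
    bot.line_to([x,y,.25],max_speed=.15)
    print("lifted opening",round(bot.current_opening(),3),"F",np.round(bot.current_contact_force(),2),"t",bot.current_clock())
def place(n,p,tip,base,op=1.,safe=.28):
    """tip: TCP above the piece's underside; base: height to set it on"""
    x,y,a=p; r,_=ik((x,y,safe),a); bot.goto([x,y,safe],list(r))
    z=base+tip; bot.line_to([x,y,z+.03],max_speed=.15); bot.line_to([x,y,z+.004],max_speed=.05)
    f0=np.array(bot.current_contact_force())[2]
    for dz in np.arange(.003,-.0025,-.001):
        bot.line_to([x,y,z+dz],max_speed=.02); f=np.array(bot.current_contact_force())[2]
        if f-f0>2.: break
    print(n,"set at dz",round(dz,4),"dF",round(f-f0,2)); bot.hold(.1)
    bot.set_gripper(op); bot.line_to([x,y,min(z+.1,.3)],max_speed=.15)
    print("t",bot.current_clock())
E
python3 - <<'E'
from h import *
d=measure("deep",EST["deep"]); pick("deep",d,.014)
E
```

```text
deep wrist [0.4205 0.253 ] yaw -1.004 size [103.   53.2] est [ 0.421  0.255 -1.016]
  REJECTED, keep est
deep opening 0.67
lifted opening 0.676 F [ 0.59 -0.68 -2.71] t 6.175
```

Opening 0.676 × 92 mm = 62 mm, so the tray is held. The wrist mask came out undersized, but its centre agrees to 2 mm. Placing it now.

Run:
```python
from h import *
p=EST["plinth"]; place("deep",p,.014,.014)
x,y,a=p; r,_=ik((x,y,.26),a); bot.goto([x,y,.26],list(r)); c=wlook("w_placed1"); print(project(c,(x,y,.06)),bot.current_ee_pos())
```

```text
deep set at dz -0.001 dF 7.43
t 12.9833
[317.41339235 220.33235269] [ 0.65411651 -0.15264905  0.25757734]
```

View pics/w_placed1.png

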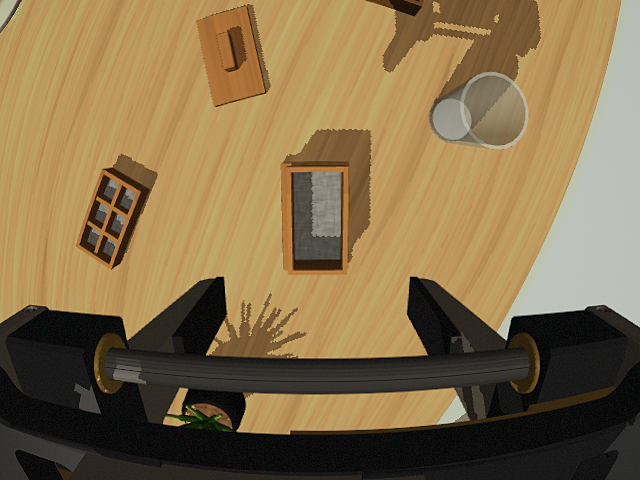

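The deep tray's rim spans columns 286–349, rows 165–273, centred as predicted. I'll check the plinth margin around it in a zoomed crop with predicted outlines drawn on.

Run:
```python
from h import *
c=bot.read_camera("wrist"); c["fish"]=True
t=bot.read_camera("top")
x,y,a=EST["plinth"]
def cor(l,w,z):
    L=np.array([np.cos(a),np.sin(a)]);S=np.array([-L[1],L[0]])
    return [np.r_[np.array([x,y])+L*i*l/2+S*j*w/2,z] for i,j in((1,1),(1,-1),(-1,-1),(-1,1))]
im=c["pixels"].copy(); roi=cv2.resize(im[140:290,240:400],None,fx=3,fy=3,interpolation=cv2.INTER_CUBIC)
cl=roi.copy()
for l,w,z,col in((.126,.076,.014,(255,0,0)),(.112,.062,.06,(0,255,0))):
    P=np.array([(project(c,p)-[240,140])*3 for p in cor(l,w,z)]); cv2.polylines(cl,[P.astype(np.int32)],True,col,1)
cv2.imwrite("pics/chk1.png",cl[:, :]); cv2.imwrite("pics/chk1b.png",roi)
k,b,bg=wood(t["pixels"],378,175,34,6)
cv2.imwrite("pics/chk1c.png",cv2.resize(np.hstack([cl,cv2.resize(b,(450,450))]),(800,386)))
```

```text
(no output)
```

View pics/chk1c.png

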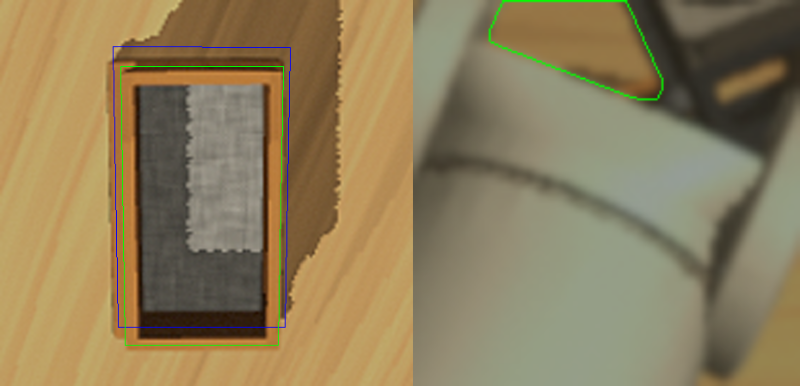

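The tray (green) matches its prediction. The plinth looks about 3–4 mm off my estimate along its long side, well inside the 10 mm limit. I'll stack the rest on the tray's actual position. Meanwhile I'll tune the wrist mask offline on the saved picture.

Run:
```python
from h import *
im=cv2.imread("pics/w_deep.png")
hsv=cv2.cvtColor((im/255.).astype(np.float32),cv2.COLOR_BGR2HSV)
for v in (200,215,230): print(v,[tuple(np.round(hsv[v,u],2)) for u in (270,278,283,285,320,348,350,358)])
for dh in (2,3,4,5):
    for w in (75,85):
        k,b,bg=wood(im,317,230,w,dh); print(dh,w,bg,k.min(0),k.max(0))
```

```text
200 [(np.float32(40.0), np.float32(0.45), np.float32(0.8)), (np.float32(41.54), np.float32(0.44), np.float32(0.81)), (np.float32(30.94), np.float32(0.66), np.float32(0.76)), (np.float32(31.13), np.float32(0.65), np.float32(0.8)), (np.float32(46.67), np.float32(0.12), np.float32(0.58)), (np.float32(30.46), np.float32(0.66), np.float32(0.77)), (np.float32(31.18), np.float32(0.65), np.float32(0.77)), (np.float32(33.43), np.float32(0.56), np.float32(0.49))]
215 [(np.float32(40.62), np.float32(0.47), np.float32(0.81)), (np.float32(35.29), np.float32(0.51), np.float32(0.79)), (np.float32(30.92), np.float32(0.65), np.float32(0.78)), (np.float32(31.34), np.float32(0.65), np.float32(0.81)), (np.float32(42.35), np.float32(0.1), np.float32(0.64)), (np.float32(31.6), np.float32(0.66), np.float32(0.78)), (np.float32(31.36), np.float32(0.67), np.float32(0.78)), (np.float32(33.04), np.float32(0.56), np.float32(0.49))]
230 [(np.float32(38.18), np.float32(0.48), np.float32(0.8)), (np.float32(37.2), np.float32(0.49), np.float32(0.81)), (np.float32(31.58), np.float32(0.67), np.float32(0.78)), (np.float32(32.27), np.float32(0.65), np.float32(0.8)), (np.float32(40.0), np.float32(0.12), np.float32(0.6)), (np.float32(31.85), np.float32(0.66), np.float32(0.77)), (np.float32(31.36), np.float32(0.67), np.float32(0.78)), (np.float32(32.5), np.float32(0.55), np.float32(0.51))]
2 75 35.53397 [280.         154.66666667] [375.         290.66666667]
2 85 35.882343 [280.         144.66666667] [375.33333333 290.66666667]
3 75 35.53397 [280.33333333 154.66666667] [374.66666667 290.33333333]
3 85 35.882343 [280.         144.66666667] [375.33333333 290.33333333]
4 75 35.53397 [280.33333333 162.66666667] [353.66666667 290.        ]
4 85 35.882343 [280.33333333 154.33333333] [363.33333333 290.        ]
5 75 35.53397 [280.66666667 166.        ] [351. 289.]
5 85 35.882343 [280.66666667 165.66666667] [352. 290.]
```

Saturation separates them better: wood 0.65, shadow 0.56, table 0.47. I'll use that for the wrist camera and go on to the two-compartment tray.

```bash
sed -i 's/def wood(im,u,v,w,dh=2.5,show=None)/def wood(im,u,v,w,dh=2.5,smin=.42)/; s/hsv\[...,1\]>.42/hsv[...,1]>smin/; s/k,b,bg=wood(c\["pixels"\],u,v,w,6)/k,b,bg=wood(c["pixels"],u,v,w,1,.605)/' h.py
python3 - <<'E'
from h import *
k,b,bg=wood(cv2.imread("pics/w_deep.png"),317,230,75,1,.605); print(k.min(0),k.max(0))
d=refine("two",EST["two"]); pick("two",d,.008)
E
```

```text
[280.33333333 167.        ] [351.33333333 290.33333333]
two wrist [0.6307 0.1653] yaw -1.447 size [113.4  62.5] est [ 0.63   0.168 -1.445]
two opening 0.677
lifted opening 0.672 F [ 0.39  0.24 -1.78] t 19.4417
```

Run:
```python
from h import *
p=EST["plinth"]; place("two",p,.008,.06)
x,y,a=p; r,_=ik((x,y,.29),a); bot.goto([x,y,.29],list(r)); bot.hold(.2)
measure("two",p,.094,"_placed",w=70)
d=refine("six",EST["six"]); print(d)
```

```text
two set at dz -0.001 dF 7.9
t 25.475
two wrist [ 0.6535 -0.1519] yaw -1.171 size [117.2  64.8] est [ 0.655 -0.153 -1.173]
  REJECTED, keep est
six wrist [ 0.4142 -0.2559] yaw 1.448 size [113.8  62.6] est [ 0.416 -0.251  1.459]
(np.float64(0.4142131652832031), np.float64(-0.2559289245605469), np.float64(1.4482054291802602))
```

View pics/wm_two_placed.png

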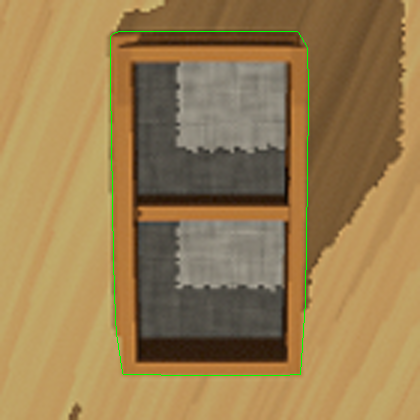

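The two-compartment tray sits flush, with only a thin strip of what is beneath showing at the top. For the six-compartment tray the wrist and top views differ by 5 mm, so I'll check that crop.

View pics/wm_six.png

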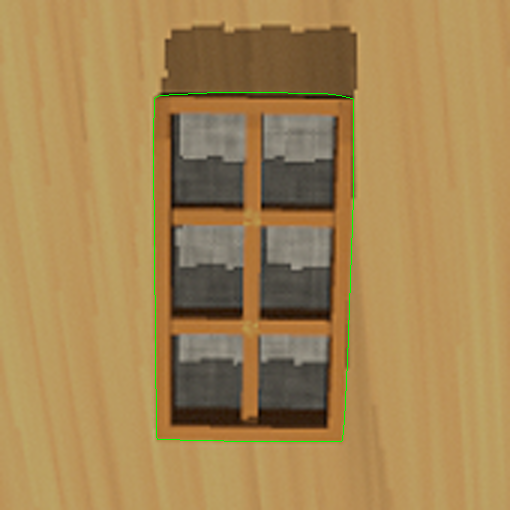

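The outline hugs the rim, so I'll use the wrist value.

Run:
```python
from h import *
pick("six",(.4145,-.2555,1.450),.005)
p=EST["plinth"]; place("six",p,.005,.094)
x,y,a=p; r,_=ik((x,y,.31),a); bot.goto([x,y,.31],list(r)); bot.hold(.2)
measure("six",p,.12,"_placed",w=70)
d=refine("lid",EST["lid"],zt=.01); print(d)
a=cv2.imread("pics/wm_six_placed.png"); b=cv2.imread("pics/wm_lid.png")
cv2.imwrite("pics/pair.png",np.hstack([cv2.resize(a,(400,400)),cv2.resize(b,(400,400))]))
```

```text
six opening 0.674
lifted opening 0.668 F [ 0.51 -0.1  -3.09] t 31.85
six set at dz -0.001 dF 7.77
t 37.4833
six wrist [ 0.6542 -0.1515] yaw -1.173 size [118.4  62.8] est [ 0.655 -0.153 -1.173]
  REJECTED, keep est
lid wrist [ 0.4898 -0.0193] yaw -0.956 size [112.4  62.2] est [ 0.491 -0.015 -0.95 ]
(np.float64(0.489784912109375), np.float64(-0.019336158752441407), np.float64(-0.9564850913043732))
```

View pics/pair.png

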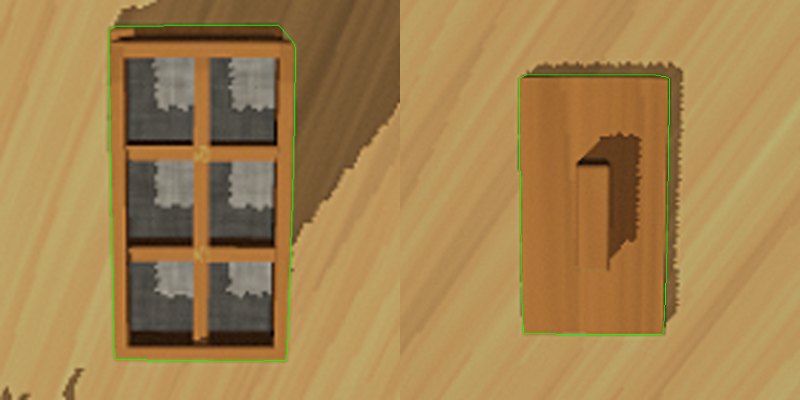

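The six-compartment tray sits flush: correcting for the far end wall in the hull, its centre is within about 1.5 mm of target. The lid outline measures 112.4 × 62.2 mm, so that fit is good. I'll pick the lid by its handle.

Run:
```python
from h import *
pick("lid",(.4898,-.0190,-.955),.0125,op=.6)
wlook("lid_held")
```

```text
lid opening 0.151
lifted opening 0.15 F [ 0.06 -0.13 -2.14] t 44.2417
```

View pics/lid_held.png

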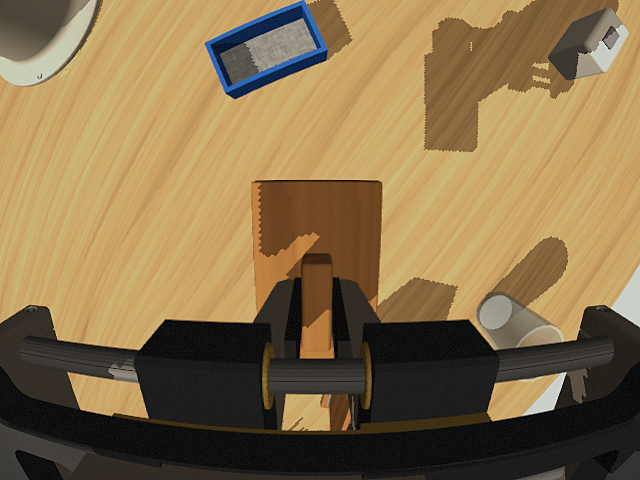

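The lid is held level by its handle, with the opening at 0.15 (14 mm). Placing it now.

Run:
```python
from h import *
p=(.655,-.1535,-1.173); place("lid",p,.0125,.12,op=.5)
x,y,a=p; r,_=ik((x,y,.33),a); bot.goto([x,y,.33],list(r)); bot.hold(.2)
measure("lid",p,.13,"_placed",w=75)
r,_=ik((.42,.1,.35),-1.2); bot.goto([.42,.1,.35],list(r)); bot.hold(.3)
s=bot.read_camera("scene")["pixels"]; t=bot.read_camera("top")["pixels"]
cv2.imwrite("pics/fin.png",np.hstack([cv2.resize(cv2.imread("pics/wm_lid_placed.png"),(360,360)),cv2.resize(s[180:330,130:310],(432,360))]))
cv2.imwrite("pics/topfin.png",t)
a=cv2.imread("pics/top0.png")
for n,(u,v) in dict(clock=(171,181),plant=(495,180),tumbler=(311,128),dish=(162,242)).items():
    print(n,"diff",np.abs(a[v-20:v+20,u-20:u+20].astype(int)-t[v-20:v+20,u-20:u+20]).mean().round(2))
```

```text
lid set at dz -0.001 dF 7.83
t 49.5667
lid wrist [ 0.654  -0.1516] yaw -1.172 size [117.6  62.2] est [ 0.655 -0.154 -1.173]
  REJECTED, keep est
clock diff 0.5
plant diff 0.64
tumbler diff 0.39
dish diff 3.16
```

View pics/fin.png

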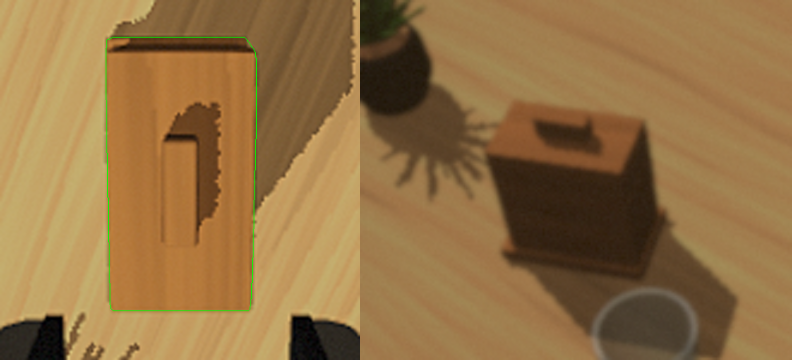

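The stack is flush and level. The dish patch changed slightly, probably from the arm's shadow, so I'll check that before handing in.

View pics/topfin.png

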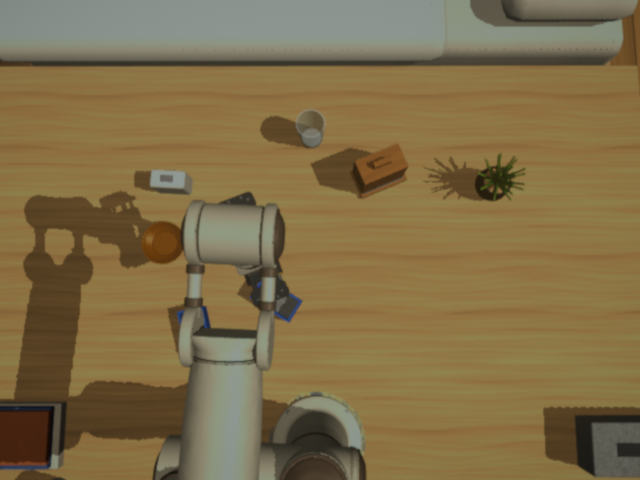

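The dish is still at (162,242); the arm only partly covers it. The clock, plant and tumbler haven't moved, and the box stands at (380,170). Handing in.

```bash
python3 -c "
from workcell import bot
print(bot.current_clock()); bot.job_done()"
```

```text
51.9917
the job is handed in; nothing more can be done
```

I rebuilt the jewellery box on its plinth: deep tray, two-compartment tray, six-compartment tray, then the lid with its handle up. I let go of each piece before fetching the next and handed in at 52 s; no verdict is reported.

- **Stack:** The last wrist and scene views show a flush, level stack, with the upper pieces about 1–3 mm off the target centre. The deep tray sits about 3–4 mm off the plinth's centre along the long side, within the 10 mm allowed.
- **Bystanders:** Clock, plant, tumbler and dish look unmoved in the final top view. The dish patch differed slightly because the arm partly covers it.
- **Checks that disagreed:**
  - The wrist size check rejected the pieces after placing. It read 117–118 mm instead of 112 because it included the end wall below, so I kept the commanded position.
  - The first wrist mask of the deep tray came out too small, so I picked that tray from the top-camera estimate.
  - The top and wrist cameras differed by up to 5 mm on the loose pieces. I trusted the wrist view for the last three picks.

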